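# Stack the parts cases in the cradle and set its thumbscrew

### The job

Build up the column in the steel cradle: put the deeper loose case squarely on the case already standing there, then the shallower one squarely on top, leaving the cradle's screw alone until both are stacked. Then turn the thumbscrew clockwise until it seats, back it off a quarter turn, and finish still pinching the screw's wing between the fingers, holding it there without letting go. Leave the other things on the bench where they are.

Things in the scene. Friction and masses are not known exactly. Their poses are not given: they have to be found in the camera images.
- cradle: Steel cradle fixed to the bench; base plate 110 (x) x 310 (y) x 10 mm thick. Origin at bench level under the column's centre. Fixed fence, face at y = +60.5, 44 high; low sliding stop on the -y side of the column, 42 high. Thumbscrew upright on a pedestal 46 x 40 mm, 76 high, at x = 0, y = -180. All heights above the bench. Nothing at the column's +x and -x sides. Place and yaw vary.
- base_case: Closed grey sheet-steel case, 58 (x) x 120 (y) x 40 (z) mm, flat plain sides, a thin dark lid seam, about 0.6 kg. Origin at the centre of its underside, x across the narrow side, z up. It already stands in the cradle on the base plate (underside 10 mm above the bench), long side along the cradle's y, and is the foot of the column; its top is 50 mm above the bench.
- deep_case: Closed grey sheet-steel case, 58 (x) x 120 (y) x 46 (z) mm, flat plain sides, a thin dark lid seam, about 0.4 kg. Origin at the centre of its underside, x across the narrow side, z up. The deeper of the two cases lying loose on the bench; goes on the base case. It may stand at either end of the cradle, left or right.
- flat_case: Closed grey sheet-steel case, 58 (x) x 120 (y) x 30 (z) mm, flat plain sides, a thin dark lid seam, about 0.28 kg. Origin at the centre of its underside, x across the narrow side, z up. The shallower of the two cases lying loose on the bench; goes on the deep case, as the top of the column.
- wing (a point): Middle of the thumbscrew's flat steel wing (the part to pinch), on its vertical axis. Wing 46 long (x of this frame) x 11 thick (y) x 26 mm high (z up). The point is 107 mm above the bench, 11 mm below the wing's top edge; a 10 mm thick neck, 16 mm high, leads down to the pedestal, whose top is 31 mm below this point. The frame turns with the wing.
- thumbscrew (a joint): Screw angle, rad; grows clockwise seen from above, which drives the sliding stop 5 mm per rad towards the column. Seats dead at 2.60 (hard stop; the sliding stop is then home at the base case); 0 is fully backed out. Starts 0.7 to 1.3 rad short of the seat. About 0.05 N m of friction; it does not rise or sink, and stays where it is left.
- spray_can: Bystander, to be left alone: aluminium spray can, 60 mm dia x 170 mm tall, standing.
- jar: Bystander, to be left alone: glass jar with steel lid, 68 mm dia x 85 mm tall, standing.
- tape_roll: Bystander, to be left alone: black roll of tape lying flat, 96 mm dia, 30 mm tall.
- wrench: Bystander, to be left alone: steel wrench lying on the bench.
- screwdriver: Bystander, to be left alone: screwdriver with black handle lying on the bench.
- mug: Bystander, to be left alone: white mug, 80 mm dia x 92 mm tall, standing.

How it is judged:
On the way, in this order (a step that is already met when the one before it is completed fails the run):
1. the deep case stands squarely on the base case, let go, the screw not yet seated (horizontal distance between base_case and cradle below 0.012 m and z of base_case in the frame of cradle below 0.014 m and angle between the x axis of base_case and the x axis of cradle, either way round below 0.12 rad and horizontal distance between deep_case and base_case below 0.01 m and angle between the x axis of deep_case and the x axis of base_case, either way round below 0.12 rad and z of deep_case in the frame of base_case between 0.036 and 0.044 m and angle between deep_case's own z axis and vertical below 0.08 rad and contact force between the fingers and deep_case below 0.1 N and linear speed of deep_case below 0.02 m/s and value of joint thumbscrew below 2.2 rad), for 0.2 s.
2. the flat case stands squarely on the deep case, let go, the screw not yet seated (all of step 1 and horizontal distance between flat_case and deep_case below 0.01 m and angle between the x axis of flat_case and the x axis of deep_case, either way round below 0.12 rad and z of flat_case in the frame of deep_case between 0.042 and 0.05 m and angle between flat_case's own z axis and vertical below 0.08 rad and contact force between the fingers and flat_case below 0.1 N and linear speed of flat_case below 0.02 m/s), for 0.2 s.
3. the thumbscrew is turned home onto its seat (value of joint thumbscrew above 2.54 rad and horizontal distance between deep_case and base_case below 0.01 m and angle between the x axis of deep_case and the x axis of base_case, either way round below 0.12 rad and z of deep_case in the frame of base_case between 0.036 and 0.044 m and horizontal distance between flat_case and deep_case below 0.01 m and angle between the x axis of flat_case and the x axis of deep_case, either way round below 0.12 rad and z of flat_case in the frame of deep_case between 0.042 and 0.05 m), for 0.1 s.
At the end, for the whole second after the job is handed in: Cases in one column, each within 10 mm and 7 degrees of the one below (base case: 12 mm, 7 degrees of the cradle), untouched, at rest; screw a quarter turn (within 0.2 rad) back from its seat, at rest, gripped with over 3 N, grasp point within 30 mm of the wing's middle (horizontal distance between base_case and cradle below 0.012 m and z of base_case in the frame of cradle below 0.014 m and angle between the x axis of base_case and the x axis of cradle, either way round below 0.12 rad and horizontal distance between deep_case and base_case below 0.01 m and angle between the x axis of deep_case and the x axis of base_case, either way round below 0.12 rad and z of deep_case in the frame of base_case between 0.036 and 0.044 m and angle between each of deep_case, flat_case's own z axis and vertical below 0.08 rad and contact force between the fingers and deep_case below 0.1 N and linear speed of each of deep_case, flat_case below 0.02 m/s and horizontal distance between flat_case and deep_case below 0.01 m and angle between the x axis of flat_case and the x axis of deep_case, either way round below 0.12 rad and z of flat_case in the frame of deep_case between 0.042 and 0.05 m and contact force between the fingers and flat_case below 0.1 N and value of joint thumbscrew between 0.829 and 1.229 rad and velocity of joint thumbscrew between -0.1 and 0.1 rad/s and contact force between the fingers and thumbscrew above 3 N and distance between the grasp point and wing below 0.03 m); the arm keeps its last pose, push and grip.
It fails at once if a bystander on the bench is shifted by more than 30 mm or tipped over (distance of any of spray_can, jar, tape_roll, wrench, screwdriver, mug from where it was at the start of the episode above 0.03 m or angle between any of spray_can, jar, mug's own z axis and vertical above 0.5 rad).
It fails at once if a case is tipped over (angle between any of base_case, deep_case, flat_case's own z axis and vertical above 0.6 rad).
It also fails if it takes over 72 s, if anything falls off the work surface, if the arm or the gripper's body presses on something with over 40 N, if the wrist force passes 120 N, or if a joint passes its speed limit or range.

### The arm

A 7-joint arm with a two-finger parallel gripper is mounted at the origin on the work surface. World frame = base frame: x ahead of the robot, y to its left, z up, the work surface at z = 0. Lengths are in m, angles in rad, forces in N, time in s.
With the tool pointing down it reaches from about 0.425 to 0.925 m from the base axis. Payload 6.8 kg.
Tool frame: the origin (TCP) lies on the front face of the gripper's body, between the roots of the fingers; the fingertips stand 73 mm ahead of it and the grasp point (between the pads) lies 54 mm ahead of it (env.nose_length is the distance from the TCP to the fingertips, in m); z points along the fingers, y is the line along which they close (so a half turn about z gives the same grasp; the last joint's range is limited). The gripper opens to 85 mm and grips with 20 to 120 N. Pads are 22 mm wide; open, the fingers measure 114 mm over their backs; the gripper's body (76 mm by 85 mm) begins 54 mm behind the grasp point. The pads swing forward as they close: fully open they stand 13 mm farther back than shut.
Start: joints at [-1.244, 0.477, 0.022, 1.555, -0.011, 1.109, -0.083], TCP at [0.284, 0.612, 0.304] pointing down, gripper open.
Joint ranges: [-2.96, 2.96], [-0.34, 2.1], [-1.41, 1.46], [0.24, 2.44], [-1.37, 4.51], [0.17, 1.92], [-2.96, 2.96]. Speed limits (rad/s): [2.39, 2.39, 3.14, 3.14, 3.14, 3.14, 3.14].

### API

Orientations are given as a unit quaternion [w, x, y, z].
In Python, from cell import env, kin, camera, calibration, job gives the robot as it stands. The module is installed in compiled form; this text tells all that it offers. Calls block until the motion is done:
- env.reach(position, orientation): joint-space move of the TCP to a pose.
- env.movel(position, velocity=0.15, rot=None, stop_force=None): straight line of the TCP; rot=None keeps the orientation; velocity is the mean speed in m/s. With stop_force (N) it stops when the force on the tool has changed by that much, and returns True; else False.
- env.goto_joints(angles): joint-space move.
- env.grip(opening, f_grip=None): finger opening in m; f_grip is the grip in N (None keeps the last); returns when the fingers have stopped.
- env.dwell(seconds).
- kin.inverse_kinematics(position, orientation): joint angles nearest the present ones, or None.
- env.get_state(): the state.
- camera(name): name is "scene" or "top"; returns (picture, depth): 480x640x3 uint8, blue, green, red; 480x640 float32, m along the optical axis (not along the pixel's ray), 0 where there is no reading.
- calibration(name): a dict with "fx", "fy", "cx", "cy" (pixels), "rvec" (rotation vector, rad) and "tvec" (3), from world to camera coordinates, as OpenCV has them. Camera axes: x right, y down, z forward; pixel columns grow to the right and rows downward; lengths in m; the calibration is good to about 2 mm. A picture is of the moment at which its call begins. calibration takes no time and is no camera call.
A pose or a line that the arm cannot do raises env.PlanningError and nothing moves.
- job.job_done(): hands the job in; it is judged then, once.
The state is a dict: "time": time; "qpos": joint angles; "joint_velocities": joint speeds; "joint_torque": joint torques, N m; "tcp_pos": TCP position; "orientation": TCP orientation; "force": force on the tool from outside, world axes, zero at the start; "torque": the same for the moment, N m; "opening": finger opening in m; "gripper_force": force on a finger pad.
Only numpy, scipy, OpenCV 4.12 (cv2) and the standard library are available. Lean on these libraries where they do the work, as an engineer would, in place of code of your own. Each camera call takes 0.05 s, during which the arm holds its last target. There are 200 camera calls.

## Working session

There is one attempt and no reset: what is moved stays moved. The work goes in short steps, each a Python script; the robot and the scene stay as the last script left them, time stands still between calls to the robot, and variables do not carry over. Pictures are saved under pics/ and viewed, at most 10 in all, crops included, and the job is handed in when it is done.

```bash
mkdir -p pics; ls; python3 - <<'E'
from cell import env,camera,calibration
import cv2,numpy as np
for n in("scene","top"):
    p,d=camera(n);cv2.imwrite(f"pics/{n}0.png",p);np.save(f"pics/{n}0.npy",d)
    c=calibration(n);R=cv2.Rodrigues(np.array(c["rvec"],float))[0];print(c,-R.T@np.array(c["tvec"]).ravel(),(d>0).mean())
print(env.get_state())
E
```

```text
pics
{'fx': 481.816526397781, 'fy': 481.816526397781, 'cx': 322.0797503427947, 'cy': 238.95400349169805, 'rvec': array([ 2.03658867,  1.21756941, -0.5549354 ]), 'tvec': array([-0.21400398, -0.23960055,  1.66495414])} [ 1.33847259 -0.45584622  0.93593471] 0.9922330729166666
{'fx': 501.01994120486586, 'fy': 501.01994120486586, 'cx': 319.7713119946016, 'cy': 241.10269343872613, 'rvec': array([ 2.14212059, -2.19485759,  0.07632244]), 'tvec': array([-0.01004467,  0.55202086,  1.17784791])} [ 0.44659834 -0.04253989  1.22102167] 0.9958528645833333
{'time': 0.1, 'qpos': array([-1.24408375,  0.47774197,  0.02232758,  1.55635933, -0.01148802,
        1.10931951, -0.08314495]), 'joint_velocities': array([ 0.00199209, -0.00239687,  0.00028611, -0.00332004, -0.00153005,
        0.00134073,  0.0008742 ]), 'joint_torque': array([ 4.89112252e-03, -5.97755671e+01,  1.61414500e+00, -2.81952095e+01,
        1.29016803e-02,  5.14056665e-03,  2.18862262e-07]), 'tcp_pos': array([0.28415612, 0.61180759, 0.30300326]), 'orientation': array([-1.20017483e-04,  2.15700671e-01,  9.76459164e-01, -8.41539878e-04]), 'force': array([ 0.08699249,  0.25289095, -0.02720631]), 'torque': array([-0.03999198, -0.01761109, -0.0430792 ]), 'gripper_force': 0.0, 'opening': 0.08549434487479644}
```

View pics/scene0.png

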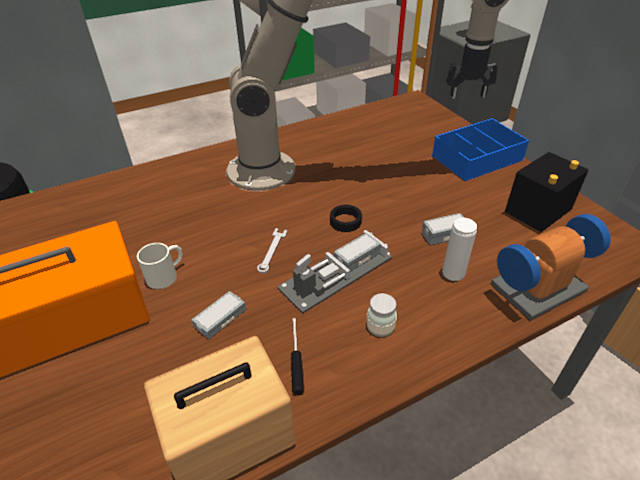

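View pics/top0.png

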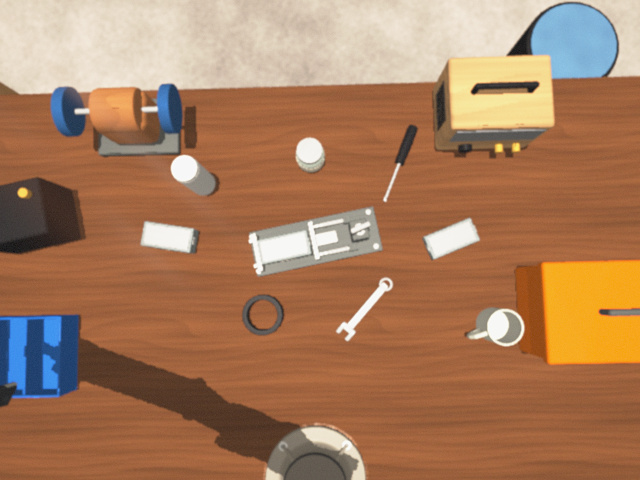

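The top view shows the base case at about (283,247) in the cradle, the wing at (360,232), loose cases at (169,237) and (452,238), the spray can at (190,172), the jar at (310,155), the tape roll at (263,314), and the wrench at (365,310). I'll measure the heights from depth and check them against the scene view.

```bash
cat > h.py <<'E'
import cv2,numpy as np
from cell import env,kin,camera,calibration
def cloud(n,d):
    c=calibration(n);R=cv2.Rodrigues(np.array(c["rvec"],float))[0];t=np.array(c["tvec"],float).ravel()
    v,u=np.mgrid[:480,:640]
    P=np.stack([(u-c["cx"])/c["fx"]*d,(v-c["cy"])/c["fy"]*d,d],-1)
    return (P-t)@R
def rect(W,M):
    """centre, long-axis angle, size, height of the masked points"""
    n,l,s,_=cv2.connectedComponentsWithStats(M.astype(np.uint8)); k=1+np.argmax(s[1:,4])
    p=W[l==k]; (c,sz,_) = r = cv2.minAreaRect((p[:,:2]*1000).astype(np.float32))
    b=cv2.boxPoints(r); e=[b[1]-b[0],b[2]-b[1]]; e=max(e,key=np.linalg.norm)
    return np.round(c,1),round(float(np.arctan2(e[1],e[0])%np.pi),3),np.round(sorted(sz),1),np.round(np.percentile(p[:,2],[10,50,90])*1000,1),len(p)
E
python3 - <<'E'
from h import *
import cv2
T=cloud("top",np.load("pics/top0.npy"));S=cloud("scene",np.load("pics/scene0.npy"))
print("bench",np.median(T[400:470,150:250,2]),np.median(T[200:300,205:240,2]))
def roi(W,c,r,lo,hi): return (np.hypot(W[...,0]-c[0],W[...,1]-c[1])<r)&(W[...,2]>lo)&(W[...,2]<hi)
for nm,px in(("left",(169,237)),("right",(452,238)),("base",(283,247))):
    c=T[px[1],px[0]]
    print(nm,c)
    for n,W in(("top",T),("scene",S)):
        z=c[2]; print(n,rect(W,roi(W,c,.085 if nm!="base" else .07,z-.006,z+.006)))
c=T[232,360]
for n,W in(("top",T),("scene",S)):
    m=roi(W,c,.06,.09,.15); print("wing",n,m.sum(),rect(W,m) if m.sum()>5 else "", W[m].max(0) if m.sum() else "")
# base plate
m=roi(T,T[240,315],.2,.005,.016);print("plate",rect(T,m))
for nm,px in(("can",(186,165)),("jar",(310,150)),("tape",(245,314)),("wr",(365,310)),("sd",(385,200)),("fence",(254,252))):print(nm,T[px[1],px[0]])
p=cv2.imread("pics/top0.png")[195:285,235:395];q=cv2.imread("pics/scene0.png")[215:315,265:405]
cv2.imwrite("pics/c1.png",np.vstack([cv2.resize(p,(640,360),interpolation=2),cv2.resize(q,(640,457),interpolation=2)])[::1][:,:]) 
cv2.imwrite("pics/c1.png",np.vstack([cv2.resize(p,(500,281),interpolation=2),cv2.resize(q,(420,300),interpolation=2).copy() if 0 else np.pad(cv2.resize(q,(420,300),interpolation=2),((0,0),(0,80),(0,0)))]))
E
```

```text
bench -0.000544898553498234 -0.0003073958079593469
left [0.56838368 0.33304066 0.04617891]
top (array([569.1, 339.2]), 1.395, array([ 58.2, 122.2]), array([42.9, 45.8, 48.8]), 1219)
scene (array([573.9, 339.4]), 1.394, array([ 62.2, 122.1]), array([44.4, 47.2, 49.7]), 465)
right [ 0.55033111 -0.33719389  0.03300577]
top (array([ 549.7, -336.6]), 1.936, array([ 58. , 122.9]), array([27.9, 30.3, 33.1]), 1125)
scene (array([ 554.3, -334. ]), 1.938, array([ 60.7, 123.5]), array([28.6, 30.8, 32.9]), 949)
base [0.53766096 0.06281052 0.0492779 ]
top (array([533.7,  65.6]), 1.738, array([ 65.5, 130.8]), array([46.5, 49.7, 52.7]), 1299)
scene (array([541.6,  66.4]), 1.801, array([ 64.1, 132.1]), array([47.2, 50.8, 53.2]), 747)
wing top 115 (array([ 572. , -114.1]), 1.948, array([11.5, 45.7]), array([110.9, 117.2, 119.9]), 115) [ 0.58321079 -0.09240804  0.12139443]
wing scene 152 (array([ 576.8, -113.8]), 1.944, array([14.1, 47.2]), array([ 98.5, 112.5, 119.4]), 152) [ 0.59180158 -0.09210648  0.12176865]
plate (array([553. , -11.3]), 1.76, array([113.8, 315.1]), array([ 7. ,  9.8, 12.9]), 2350)
can [0.70962686 0.2570208  0.17073986]
jar [ 0.75795702 -0.00685826  0.08653518]
tape [0.3825032  0.15764604 0.02712493]
wr [ 0.3843271  -0.12797573  0.00478444]
sd [ 0.64848007 -0.18397976  0.0156387 ]
fence [0.53036246 0.13718165 0.00905298]
```

View pics/c1.png

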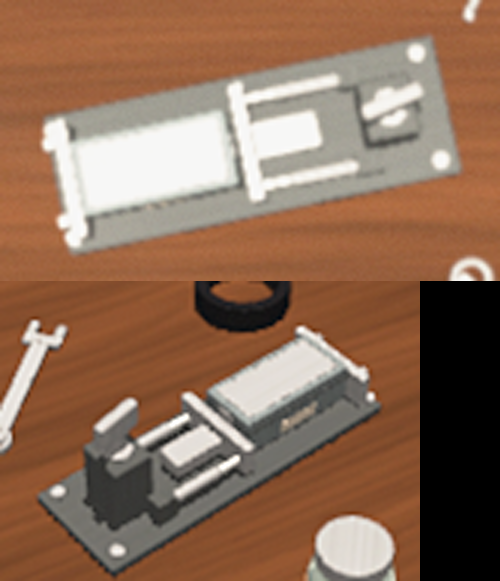

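Depth says the left case is about 46 mm tall, so it's the deep one, and the right is about 30 mm, so it's the flat one. The two cameras disagree by about 4.7 mm in x, so I'll use the mean and correct it after the first placing. Next I'll refine the base and pick up the deep case.

```bash
cat >> h.py <<'E'
from scipy.spatial.transform import Rotation as Ro
def quat(a):
    q=(Ro.from_euler('z',a)*Ro.from_euler('x',np.pi)).as_quat(); return [q[3],*q[:3]]
def st(*k):
    s=env.get_state(); print({i:np.round(s[i],3) for i in ("time","tcp_pos","force","opening","gripper_force",*k)})
E
python3 - <<'E'
from h import *
res={}
for n in("top","scene"):
    W=cloud(n,np.load(f"pics/{n}0.npy")); off=np.array([0,0]) if n=="top" else np.array([.0047,.001])
    a=1.76;y=np.array([np.cos(a),np.sin(a)]);x=np.array([y[1],-y[0]])
    L=W[...,:2]-np.array([.538,.064])-off; lx=L@x;ly=L@y
    for lo in(.045,.047):
        m=(abs(lx)<.06)&(abs(ly)<.057)&(W[...,2]>lo)&(W[...,2]<.056)
        print(n,lo,rect(W,m))
    # widths per slice: centre line of base
    m=(abs(lx)<.045)&(abs(ly)<.045)&(W[...,2]>.042)&(W[...,2]<.058)
    c=[]
    for t in np.arange(-.045,.045,.01):
        k=m&(ly>t)&(ly<t+.01); c.append((t+.005,(lx[k].min()+lx[k].max())/2,np.ptp(lx[k])))
    c=np.array(c);print(n,"fit slope,off",np.polyfit(c[:,0],c[:,1],1),c[:,2].mean())
    m=(abs(lx)<.05)&(abs(ly)<.11)&(W[...,2]>.046)
    print(" ly extent",np.percentile(ly[m&(abs(lx)<.02)],[0,1,50,99,100]))
for nm,p,a in(("deep",(.5715,.3393,.08),1.395),("col",(.5405,.064,.13),1.76),("flat",(.552,-.3353,.076),1.936),("wing",(.5744,-.114,.161),1.945)):
    for k in(-np.pi,0,np.pi):
        for da in((0,) if nm!="wing" else (-1.35,0,.9)):
            q=kin.inverse_kinematics(p,quat(a+k+da)); print(nm,round(a+k+da,2),None if q is None else np.round(q,2))
E
```

```text
top 0.045 (array([537.2,  63.8]), 1.755, array([ 58.4, 113.7]), array([47.1, 49.9, 52.8]), 1169)
top 0.047 (array([537. ,  63.8]), 1.754, array([ 57.9, 113.8]), array([48.1, 50.1, 53. ]), 1062)
top fit slope,off [-5.85920615e-05 -1.08784713e-03] 0.05762770555099293
 ly extent [-0.06191365 -0.06060212 -0.00155257  0.06035194  0.06785995]
scene 0.045 (array([541.5,  64.6]), 1.758, array([ 62.9, 113.7]), array([48.3, 51.1, 53.3]), 667)
scene 0.047 (array([541.5,  64.6]), 1.758, array([ 62.9, 113.7]), array([48.6, 51.2, 53.3]), 643)
scene fit slope,off [ 0.01289055 -0.00098727] 0.059573335821523465
 ly extent [-0.07474773 -0.06229228 -0.00546968  0.06054795  0.06760727]
deep -1.75 [-0.43  0.74 -0.29  1.71  0.28  0.74  2.11]
deep 1.4 [-0.81  0.74  0.26  1.74 -0.27  0.71 -0.58]
deep 4.54 [-0.43  0.74 -0.29  1.71  0.28  0.74  2.11]
col -1.38 [-0.06  0.51 -0.22  1.99  0.18  0.66  2.94]
col 1.76 [-0.54  0.53  0.39  2.03 -0.33  0.65  0.26]
col 4.9 [-0.06  0.51 -0.22  1.99  0.18  0.66  2.94]
flat -1.21 [-0.28  1.21  1.25  1.82 -1.28  1.19 -1.35]
flat 1.94 [ 0.02  0.81  0.63  1.8  -0.67  0.75  1.37]
flat 5.08 [-0.28  1.21  1.25  1.82 -1.28  1.19 -1.35]
wing -2.55 [-0.08  0.51  0.22  1.9  -0.16  0.74  2.39]
wing -1.2 [-0.71  0.96  1.26  1.94 -1.05  1.12 -1.75]
wing -0.3 [-0.5   0.65  0.82  1.93 -0.64  0.84 -1.2 ]
wing 0.59 [-0.4   0.59  0.66  1.92 -0.5   0.79 -0.43]
wing 1.95 [-0.31  0.56  0.53  1.92 -0.4   0.77  0.82]
wing 2.85 [-0.23  0.54  0.43  1.91 -0.32  0.76  1.65]
wing 3.74 [-0.08  0.51  0.22  1.9  -0.16  0.74  2.39]
wing 5.09 [-0.71  0.96  1.26  1.94 -1.05  1.12 -1.75]
wing 5.99 [-0.5   0.65  0.82  1.93 -0.64  0.84 -1.2 ]
```

```bash
python3 - <<'E'
from h import *
p=np.array([.5715,.3397,.0]);a=1.395
env.reach(p+[0,0,.20],quat(a)); st()
env.grip(.085,40)
print(env.movel(p+[0,0,.080],.15,stop_force=15)); st()
env.grip(.03,40); st()
env.movel(p+[0,0,.25],.2); st()
pic,d=camera("top");cv2.imwrite("pics/t1.png",pic)
E
```

```text
{'time': np.float64(1.617), 'tcp_pos': array([0.571, 0.342, 0.2  ]), 'force': array([-0.292,  0.682,  0.03 ]), 'opening': np.float64(0.086), 'gripper_force': np.float64(0.0)}
False
{'time': np.float64(2.783), 'tcp_pos': array([0.572, 0.34 , 0.081]), 'force': array([-1.166,  0.252, -0.14 ]), 'opening': np.float64(0.085), 'gripper_force': np.float64(0.0)}
{'time': np.float64(3.15), 'tcp_pos': array([0.572, 0.34 , 0.081]), 'force': array([-2.256, -1.218,  5.625]), 'opening': np.float64(0.057), 'gripper_force': np.float64(45.661)}
{'time': np.float64(4.15), 'tcp_pos': array([0.571, 0.339, 0.248]), 'force': array([ 0.427,  0.311, -4.837]), 'opening': np.float64(0.057), 'gripper_force': np.float64(44.411)}
```

```bash
python3 - <<'E'
from h import *
c=np.array([.5394,.0642,0]);a=1.757
env.reach(c+[0,0,.20],quat(a)); st()
env.movel(c+[0,0,.140],.15)
print(env.movel(c+[0,0,.127],.04,stop_force=6)); st()
env.grip(.085); st()
env.movel(c+[0,0,.26],.25)
env.reach([.5,.25,.3],quat(a)); st()   # out of the top view's way
for n in("top","scene"):
    pic,d=camera(n);cv2.imwrite(f"pics/{n}2.png",pic);W=cloud(n,d)
    m=(np.hypot(W[...,0]-c[0],W[...,1]-c[1])<.1)&(W[...,2]>.088)&(W[...,2]<.108)
    m&=W[...,1]>-.02
    print(n,rect(W,m))
    m=(np.hypot(W[...,0]-.55,W[...,1]+.336)<.085)&(abs(W[...,2]-.03)<.007); print(" flat",rect(W,m))
E
```

```text
{'time': np.float64(5.292), 'tcp_pos': array([0.54 , 0.066, 0.2  ]), 'force': array([ 0.262,  0.292, -5.225]), 'opening': np.float64(0.057), 'gripper_force': np.float64(44.395)}
True
{'time': np.float64(6.158), 'tcp_pos': array([0.541, 0.065, 0.131]), 'force': array([-0.9  ,  0.635,  5.39 ]), 'opening': np.float64(0.057), 'gripper_force': np.float64(45.896)}
{'time': np.float64(6.55), 'tcp_pos': array([0.539, 0.064, 0.13 ]), 'force': array([-0.181, -0.199, -0.989]), 'opening': np.float64(0.085), 'gripper_force': np.float64(0.0)}
{'time': np.float64(8.025), 'tcp_pos': array([0.5  , 0.248, 0.299]), 'force': array([ 0.404,  0.152, -0.443]), 'opening': np.float64(0.085), 'gripper_force': np.float64(0.0)}
top (array([540.1,  64.3]), 1.754, array([ 58.4, 122. ]), array([92.8, 95.8, 98.7]), 1365)
 flat (array([ 549.9, -336.5]), 1.941, array([ 58.8, 123.7]), array([26.7, 29.9, 33.1]), 1230)
scene (array([543.7,  65.7]), 1.758, array([ 61.7, 123.8]), array([93.5, 96.9, 99.2]), 773)
 flat (array([ 555. , -334.4]), 1.947, array([ 62.3, 123.3]), array([27.6, 30.6, 33. ]), 1027)
```

The deep case is within about 2.5 mm of the base's centre in both cameras, and the top camera matches the arm frame. Now the flat case.

```bash
python3 - <<'E'
from h import *
p=np.array([.550,-.3365,.0]);a=1.94
env.reach([.50,-.1,.3],quat(1.8))
env.reach(p+[0,0,.20],quat(a))
print(env.movel(p+[0,0,.077],.15,stop_force=15)); st()
env.grip(.03,40); st()
env.movel(p+[0,0,.27],.2); st()
c=np.array([.5390,.064,0]);a=1.757
env.reach(c+[0,0,.26],quat(a)); st()
env.movel(c+[0,0,.185],.15)
print(env.movel(c+[0,0,.168],.04,stop_force=5)); st()
env.grip(.085); st()
env.movel(c+[0,0,.30],.25)
env.reach([.5,.25,.3],quat(a)); st()
for n in("top","scene"):
    pic,d=camera(n);cv2.imwrite(f"pics/{n}3.png",pic);W=cloud(n,d)
    m=(np.hypot(W[...,0]-c[0],W[...,1]-c[1])<.1)&(W[...,2]>.118)&(W[...,2]<.138)&(W[...,1]>-.02)
    print(n,rect(W,m))
    m=(np.hypot(W[...,0]-.574,W[...,1]+.114)<.05)&(W[...,2]>.1)&(W[...,2]<.13); print(" wing",rect(W,m))
E
```

```text
False
{'time': np.float64(11.433), 'tcp_pos': array([ 0.551, -0.337,  0.078]), 'force': array([-0.635, -0.626,  0.176]), 'opening': np.float64(0.085), 'gripper_force': np.float64(0.0)}
{'time': np.float64(11.8), 'tcp_pos': array([ 0.551, -0.337,  0.078]), 'force': array([0.15 , 1.41 , 6.278]), 'opening': np.float64(0.057), 'gripper_force': np.float64(44.288)}
{'time': np.float64(12.917), 'tcp_pos': array([ 0.549, -0.336,  0.269]), 'force': array([ 0.753,  0.273, -3.203]), 'opening': np.float64(0.057), 'gripper_force': np.float64(43.341)}
{'time': np.float64(14.4), 'tcp_pos': array([0.539, 0.063, 0.26 ]), 'force': array([-1.098, -0.041, -2.563]), 'opening': np.float64(0.057), 'gripper_force': np.float64(43.322)}
True
{'time': np.float64(15.408), 'tcp_pos': array([0.54 , 0.064, 0.174]), 'force': array([0.096, 0.149, 2.284]), 'opening': np.float64(0.057), 'gripper_force': np.float64(44.619)}
{'time': np.float64(15.8), 'tcp_pos': array([0.539, 0.064, 0.173]), 'force': array([-0.307,  0.137,  0.531]), 'opening': np.float64(0.085), 'gripper_force': np.float64(0.0)}
{'time': np.float64(17.242), 'tcp_pos': array([0.5  , 0.249, 0.299]), 'force': array([-0.079, -0.771,  0.331]), 'opening': np.float64(0.085), 'gripper_force': np.float64(0.0)}
top (array([539.1,  64.8]), 1.751, array([ 59. , 123.4]), array([123.3, 125.9, 128.6]), 1454)
 wing (array([ 571.9, -114. ]), 1.944, array([11.2, 45.6]), array([112.6, 116.8, 120.7]), 110)
scene (array([543.4,  66.1]), 1.751, array([ 62.1, 125.5]), array([123.3, 126.9, 129.1]), 789)
 wing (array([ 577. , -113.6]), 1.922, array([13.2, 46.8]), array([103.5, 115.4, 119.4]), 129)
```

Column stacked well. Next I'll pinch the wing and turn it clockwise in steps, watching the moment.

```bash
python3 - <<'E'
from h import *
w=np.array([.5715,-.1137,0]);a=1.944
env.reach([.52,.0,.32],quat(a))
env.reach(w+[0,0,.23],quat(a))
print(env.movel(w+[0,0,.161],.12,stop_force=10)); st()
env.grip(.0,40); st("torque","qpos")
q0=np.array(env.get_state()["qpos"]);t0=env.get_state()["torque"][2]
q=q0.copy()
for i in range(28):
    q[6]-=.05; env.goto_joints(q)
    s=env.get_state();tz=s["torque"][2]-t0
    print(i,round(s["time"],2),round(q0[6]-q[6],2),round(q0[6]-s["qpos"][6],3),round(tz,3),np.round(s["force"],1),np.round(s["joint_torque"][6],3))
    if abs(tz)>.5: break
st("qpos","torque")
np.save("q0.npy",q0)
E
```

```text
False
{'time': np.float64(19.725), 'tcp_pos': array([ 0.572, -0.114,  0.162]), 'force': array([-0.347, -0.303,  0.7  ]), 'opening': np.float64(0.085), 'gripper_force': np.float64(0.0)}
{'time': np.float64(20.392), 'tcp_pos': array([ 0.572, -0.113,  0.161]), 'force': array([3.54 , 1.353, 0.835]), 'opening': np.float64(0.01), 'gripper_force': np.float64(45.058), 'torque': array([ 0.136, -0.485,  0.041]), 'qpos': array([-0.374,  0.578,  0.623,  1.929, -0.47 ,  0.781,  0.888])}
0 20.64 0.05 0.049 -0.098 [2.5 1.  0.5] -0.134
1 20.89 0.1 0.098 -0.103 [ 2.6  0.7 -0.5] -0.124
2 21.14 0.15 0.148 -0.127 [ 3.3  0.4 -1.2] -0.121
3 21.39 0.2 0.198 -0.054 [ 4.3  0.5 -1.5] -0.122
4 21.64 0.25 0.248 -0.039 [ 5.2  1.7 -4. ] -0.073
5 21.89 0.3 0.298 -0.067 [ 5.7  0.7 -2.6] -0.073
6 22.14 0.35 0.348 -0.114 [ 6.2  0.8 -3.9] -0.074
7 22.39 0.4 0.398 -0.112 [ 5.8  0.7 -3.8] -0.075
8 22.64 0.45 0.448 -0.108 [ 6.3  0.2 -4.2] -0.075
9 22.89 0.5 0.498 -0.067 [ 7.2 -0.  -5.3] -0.076
10 23.14 0.55 0.548 -0.036 [ 6.8  0.8 -5. ] -0.077
11 23.39 0.6 0.598 -0.032 [ 6.6  0.5 -5.6] -0.077
12 23.64 0.65 0.648 -0.043 [
[... 219 characters left out ...]
0.079
17 24.89 0.9 0.898 -0.111 [ 9.8 -0.4 -7.4] -0.08
18 25.14 0.95 0.948 -0.094 [ 9.7  0.2 -7.8] -0.08
19 25.39 1.0 0.998 -0.07 [ 9.5 -0.2 -7.3] -0.08
20 25.64 1.05 1.048 -0.091 [ 9.7 -0.6 -8.4] -0.08
21 25.89 1.1 1.098 -0.019 [10.4 -0.7 -8.5] -0.08
22 26.14 1.15 1.148 -0.083 [ 11.4  -1.2 -10.1] -0.08
23 26.39 1.2 1.198 -0.055 [11.9 -1.6 -9.7] -0.08
24 26.64 1.25 1.247 0.741 [11.7 -2.  -8.6] -0.899
{'time': np.float64(26.642), 'tcp_pos': array([ 0.574, -0.114,  0.161]), 'force': array([11.672, -2.045, -8.565]), 'opening': np.float64(0.01), 'gripper_force': np.float64(47.717), 'qpos': array([-0.374,  0.579,  0.622,  1.927, -0.47 ,  0.777, -0.359]), 'torque': array([-0.196, -2.153,  0.782])}
```

Seated: the moment jumped at 1.25 rad of turn. I'll hold briefly, then back off 1.571 rad.

```bash
python3 - <<'E'
from h import *
env.dwell(.3)
s=env.get_state(); print("hold",np.round(s["torque"][2],3),s["qpos"][6])
q=np.load("q0.npy"); end=q[6]-1.24+np.pi/2
seat=q[6]-1.25
for t in np.linspace(seat,end,9)[1:]:
    q[6]=t; env.goto_joints(q)
    s=env.get_state(); print(round(s["time"],2),round(s["qpos"][6],3),np.round(s["torque"][2],3),np.round(s["force"],1),round(s["gripper_force"],1))
env.dwell(.5); st("qpos","joint_velocities")
o=s["orientation"]; print("yaw",Ro.from_quat([*o[1:],o[0]]).as_matrix()[:2,0])
c=np.array([.539,.064])
for n in("top","scene"):
    pic,d=camera(n);cv2.imwrite(f"pics/{n}4.png",pic);W=cloud(n,d)
    m=(np.hypot(W[...,0]-c[0],W[...,1]-c[1])<.1)&(W[...,2]>.118)&(W[...,2]<.138)&(W[...,1]>-.015)
    print(n,rect(W,m))
p=cv2.imread("pics/scene4.png")[170:320,240:440]; cv2.imwrite("pics/c4.png",cv2.resize(p,(800,600),interpolation=2))
E
```

```text
hold 0.764 -0.35896036276999793
27.25 -0.162 0.084 [10.7 -1.1 -8.3] 43.7
27.56 0.036 0.027 [ 8.7 -0.7 -6.7] 43.9
27.87 0.233 0.076 [ 7.8  0.6 -5.7] 44.1
28.18 0.431 0.041 [ 6.7  1.3 -3.9] 44.4
28.48 0.625 0.028 [ 5.2  1.  -3.3] 44.5
28.79 0.819 0.042 [ 4.1  0.6 -2.1] 44.7
29.1 1.014 0.087 [ 2.2  0.3 -0.1] 44.9
29.41 1.211 0.052 [0.7 0.4 1.3] 45.1
{'time': np.float64(29.908), 'tcp_pos': array([ 0.572, -0.114,  0.161]), 'force': array([-2.71 , -0.963,  4.011]), 'opening': np.float64(0.01), 'gripper_force': np.float64(45.541), 'qpos': array([-0.374,  0.578,  0.623,  1.929, -0.47 ,  0.782,  1.218]), 'joint_velocities': array([-0.001, -0.002, -0.001, -0.   ,  0.   , -0.001,  0.003])}
yaw [-0.64190592  0.76678318]
top (array([538.9,  64.4]), 1.76, array([ 59.2, 122.7]), array([123.2, 125.8, 128.7]), 1454)
scene (array([543.1,  66.4]), 1.752, array([ 61.6, 126. ]), array([122.8, 127. , 129. ]), 795)
```

View pics/c4.png

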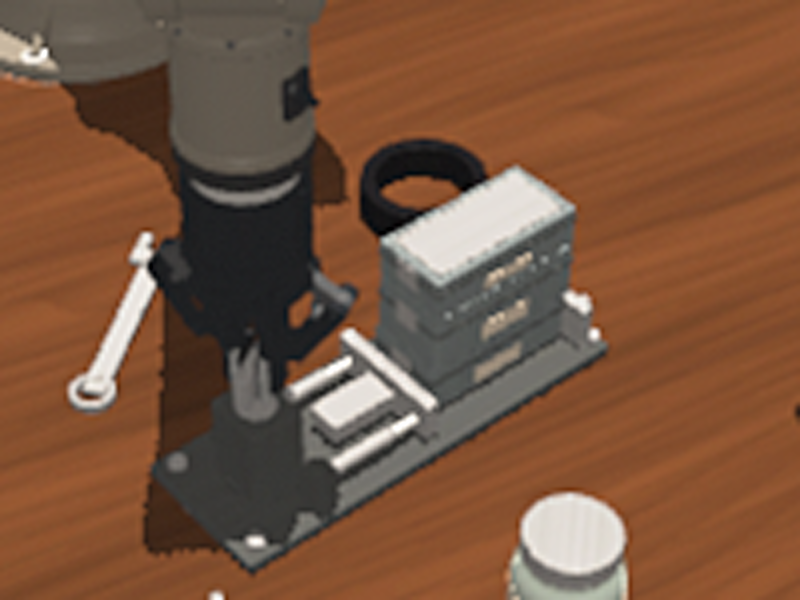

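The close-up shows the three cases squarely stacked (column around (480,290) in the crop). The fingers are still pinching the wing at about (250,375), and the stop bar has backed off the base case. Handing in.

```bash
python3 -c "
from cell import job
print(job.job_done())"
```

```text
the job is handed in; nothing more can be done
None
```

I stacked both cases squarely on the base case, turned the screw clockwise until it seated and backed it off a quarter turn, and handed the job in with the wing still pinched, at about 30 s on the robot's clock; the judge's verdict was not shown.

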